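# Clamp a power converter in the test jig

### The arm

A 6-joint arm with a two-finger parallel gripper is mounted at the origin on the work surface. World frame = base frame: x ahead of the robot, y to its left, z up, the work surface at z = 0. Lengths are in m, angles in rad, forces in N, time in s.
With the tool pointing down it reaches from about 0.3 to 0.875 m from the base axis. Payload 6.4 kg.
Tool frame: the origin (TCP) lies midway between the tips of the shut fingers; the grasp point (between the pads) lies 19 mm behind it; z points along the fingers, y is the line along which they close (so a half turn about z gives the same grasp; the last joint's range is limited). The gripper opens to 85 mm and grips with 20 to 120 N. Pads are 22 mm wide; open, the fingers measure 114 mm over their backs; the gripper's body (76 mm by 85 mm) begins 54 mm behind the grasp point. The pads swing forward as they close: fully open they stand 13 mm farther back than shut.
Start: joints at [-1.464, 0.181, 1.607, -0, 1.354, -0.206], TCP at [0.177, -0.547, 0.231] pointing down, gripper open.
Joint ranges: [-2.99, 2.99], [-0.89, 2.07], [0.3, 2.58], [-1.14, 4.28], [0, 2.63], [-3.12, 3.12]. Speed limits (rad/s): [2.57, 2.57, 3.01, 3.14, 3.14, 3.14].

### API

Orientations are given as a unit quaternion [w, x, y, z].
In Python, from bench import sensors, vision, ctrl gives the robot as it stands.
- The arm moves only by the tool carry_out, never from a script. Its argument "deltas" is text: rows parted by semicolons, each of 7 numbers parted by spaces: the shift along the tool's x, y, z in mm, then the turn, a rotation vector about the tool's x, y, z in rad, then the closure, from 0 (fully open) to 1 (shut). In form: tx ty tz ax ay az claw; .... A call has 1 to 12 rows; each row is the pose to reach, as a shift and turn from the pose commanded when the call began, along the tool's axes at that moment; what a row does not reach only later rows make up. A row lasts 1/8 s, in which the tool goes at most 62.5 mm and 10.7 degrees, less where a joint would pass 70% of its speed; a pose out of reach is approached as far as the arm can. A call with a gripper value outside its range is refused whole. The fingers move at their own pace and stop on an object; the grip force is fixed at half the most. Time passes only in rows, so rows that repeat a pose let the fingers close. It gives the time, the measured TCP pose, the force, the opening and the grip force at its end, in the units of the state.
- sensors.get_obs(): the state, without advancing time (a new reading comes with each control period).
- vision.camera(name): name is "side" or "top" or "wrist"; returns the picture (480x640x3 uint8, blue, green, red); there is no depth.
- vision.camera_model(name): a dict with "K" (3x3 intrinsics, pixels), "extrinsics" (4x4, takes a point from world to camera coordinates); the wrist camera has in their place "hand_eye" (4x4, takes a point from camera to tool coordinates, whose origin is the TCP and whose axes are the flange's). Camera axes: x right, y down, z forward; pixel columns grow to the right and rows downward; lengths in m; the calibration is good to about 2 mm. A picture is of the moment at which its call begins: read the wrist's pose just before it. camera_model takes no time and is no camera call.
- ctrl.hand_in(): hands the job in; it is judged then, once.
The state is a dict: "time_s": time; "q": joint angles; "dq": joint speeds; "joint_efforts": joint torques, N m; "eef_pos": TCP position; "eef_rot": TCP orientation; "wrist_force": force on the tool from outside, world axes, zero at the start; "torque": the same for the moment, N m; "opening": opening from 0.0 (shut) to 1.0 (fully open); "grasp_force": force on a finger pad.
Only numpy, scipy, OpenCV 4.12 (cv2) and the standard library are available. Lean on these libraries where they do the work, as an engineer would, in place of code of your own. Each camera call takes 0.05 s, during which the arm holds its last target. There are 200 camera calls.

### The job

Load the longest converter block into the test jig: first pull the jig's clamp knob out until it stays out by itself; then take the converter from the rack by its ends, set it down on the open bench to change your grip, and lay it by its long sides flat in the nest, lengthwise along the jig and centred between its sides. Then push the knob fully home so that the clamp closes over the converter. Do not drop the converter, and leave the other blocks and bench things where they are.

Things in the scene. Friction and masses are not known exactly. Their poses are not given: they have to be found in the camera images.
- clamp (a joint): pull-knob clamp of the jig: travel in m, 0 = fully home (clamp closed), 0.020 = fully out (clamp open). It is an over-centre detent: beyond half-way (0.010) it goes on by itself to that end and stays there. It takes about 5 N to move either way and stops hard at both ends. Pulling moves it along the jig's -x axis, pushing along +x.
- knob_head (a point): centre of the round black knob head (28 mm diameter, 20 mm long along the jig's x axis, axis level, 42 mm above the bench). It moves with the clamp and its axes are the jig's. Behind it (+x side) a 10 mm shaft is clear for 28 mm when home, then comes a 60 mm high guide block; in front of it and below it is nothing but the bench.
- nest (a point): centre of the nest floor of the grey and aluminium test jig, 20 mm above the bench; x along the jig, from the knob towards the fixed stop, y across, z up. White floor slab 44 mm wide in y, both long sides open; base plate 90 mm wide, 16 mm high. Fixed stop: face at x = +30 mm, top 54 mm above the bench. The knob head centre is at x = -122 mm home, -142 mm out. The jig is bolted down.
- jaw (a point): middle of the face of the jig's moving jaw, one piece with the knob, same axes: at nest x = -30 mm home, -50 mm out. Its lip, 52.5 to 57.5 mm above the bench, reaches 6 mm past the face. Jaw and stop are 50 mm wide in y, leaving no room for fingers at the converter's ends. Closing, the jaw slides a converter lying in the nest (centre at nest x = -13 to +1 mm) to the stop.
- converter_mid (a point): centre of the wanted converter, the longest block: black block with an aluminium top plate, 58 mm long (its x), 36 mm wide (y), 30 mm high (z), 0.11 to 0.22 kg. It starts lying in one of the rack's three lanes, centre 25 mm above the bench, its length along the lane. It is the longest of the three blocks.
- rack: fixed grey rack, origin at the centre of its underside: base plate 110 x 150 x 10 mm, with four divider walls 60 mm long (x), 6 mm thick, up to 36 mm above the bench, which make three lanes 40 mm wide at y = -46, 0, +46 mm. The walls cover the long sides of the blocks, but their ends are free. The open bench between rack and jig, around x = 0.50, y = -0.03 in the base frame, is clear for setting the converter down.
- short_block_mid (a point): centre of a short converter block, 36 x 36 x 30 mm, in another rack lane: not wanted
- flat_block_mid (a point): centre of a flat converter block, 44 x 36 x 16 mm, in the remaining rack lane: not wanted
- circuit_board: green circuit board with parts on it, 100 x 70 mm, up to 22 mm high, lying on the bench; origin at the centre of its underside
- cutters: yellow-handled side cutters, 140 x 60 mm, 17 mm high, lying on the bench; origin under the pivot
- screwdriver: screwdriver 170 mm long, lying on the bench, handle to its -x; origin under its middle

How it is judged:
By the outcome, as a careful person would: the job done as asked, in the order asked, and still so for the second after the job is handed in, with the robot touching nothing.
It also fails if it takes over 70 s, if anything falls off the work surface, if the arm or the gripper's body presses on something with over 40 N, if the wrist force passes 120 N, or if a joint passes its speed limit or range.

## Working session

There is one attempt and no reset: what is moved stays moved. The work goes in short steps, Python scripts to look and compute and a tool call to move; the robot and the scene stay as the last step left them, time stands still between calls to the robot, and variables do not carry over. Pictures are saved under pics/ and viewed, at most 10 in all, crops included, and the job is handed in when it is done.

Besides the shell and the picture viewer there is one more tool, called after "Emit:" as name(argument=value, ...) on one line, values as JSON. carry_out: Moves the arm, as the interface text tells. Its arguments: {"type":"object","properties":{"deltas":{"type":"string"}},"required":["deltas"]}

```bash
mkdir -p pics && ls
python3 - <<'E'
from bench import sensors, vision
import cv2,numpy as np
for n in("top","side"):
    cv2.imwrite(f"pics/{n}0.png",vision.camera(n)); m=vision.camera_model(n); print(n,m["K"],m["extrinsics"])
print(vision.camera_model("wrist"))
o=sensors.get_obs();print(o["time_s"],o["eef_pos"],o["eef_rot"],o["opening"],o["wrist_force"])
E
```

```text
pics
top [[486.36794886   0.         320.73578605]
 [  0.         486.36794886 237.1109727 ]
 [  0.           0.           1.        ]] [[ 0.01911659 -0.99958856  0.02138399 -0.07583059]
 [-0.98315976 -0.02268166 -0.18133512  0.62187415]
 [ 0.18174554 -0.01755737 -0.98318884  0.84214464]
 [ 0.          0.          0.          1.        ]]
side [[530.48927932   0.         320.30752041]
 [  0.         530.48927932 233.42133066]
 [  0.           0.           1.        ]] [[-0.97383655 -0.22643449 -0.01922992  0.60513329]
 [-0.14083663  0.66777526 -0.73091809  0.16000054]
 [ 0.17834633 -0.70908647 -0.68219423  0.96056051]
 [ 0.          0.          0.          1.        ]]
{'K': array([[393.90606804,   0.        , 316.83811558],
       [  0.        , 393.90606804, 238.55519306],
       [  0.        ,   0.        ,   1.        ]]), 'hand_eye': array([[ 6.85091097e-04, -9.63143217e-01, -2.68988242e-01,
         6.79888492e-02],
       [ 9.99999615e-01,  8.07392539e-04, -3.44044087e-04,
         1.91970677e-04],
       [ 5.48542828e-04, -2.68987903e-01,  9.63143399e-01,
        -1.43705987e-01],
       [ 0.00000000e+00,  0.00000000e+00,  0.00000000e+00,
         1.00000000e+00]])}
0.1 [ 0.17689945 -0.54657948  0.23045708] [-8.06133374e-04  9.87794243e-01  1.55762261e-01  3.48930616e-05] 0.9999901593319058 [-0.27387423  0.25630536 -0.58107567]
```

View pics/top0.png

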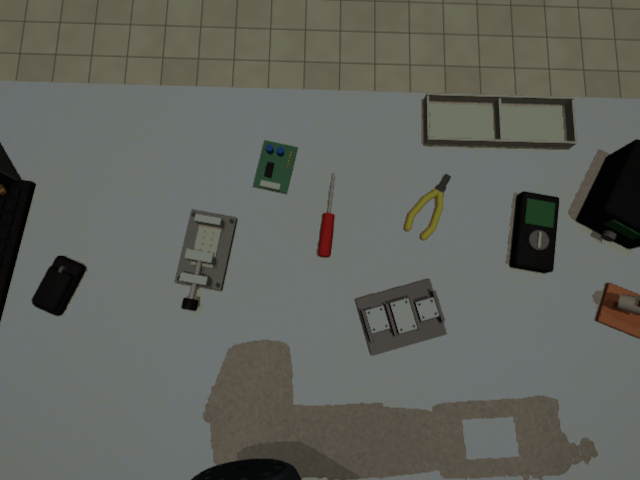

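View pics/side0.png

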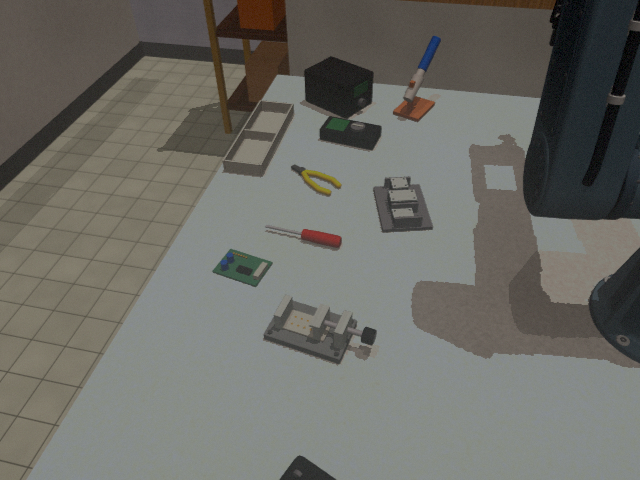

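The top view shows the jig (knob at 190,304; nest about 207,240), and the rack with three blocks at (376,318), (403,315) and (428,308). The middle block looks longest. The side view agrees.

```bash
cat > h.py <<'E'
import numpy as np,cv2
from bench import sensors, vision
from scipy.spatial.transform import Rotation as R
def pose():
    o=sensors.get_obs();T=np.eye(4);T[:3,:3]=R.from_quat(o["eef_rot"],scalar_first=True).as_matrix();T[:3,3]=o["eef_pos"];return T
def cam(n,T=None):
    m=vision.camera_model(n)
    return m["K"],(T@m["hand_eye"] if n=="wrist" else np.linalg.inv(m["extrinsics"]))
def ray(n,uv,z,T=None):
    K,C=cam(n,T);d=C[:3,:3]@np.linalg.solve(K,[uv[0],uv[1],1]);p=C[:3,3];return p+d*(z-p[2])/d[2]
def proj(n,P,T=None):
    K,C=cam(n,T);q=K@(np.linalg.inv(C)@np.append(P,1))[:3];return q[:2]/q[2]
E
python3 - <<'E'
from h import *
im=cv2.imread("pics/top0.png");g=cv2.cvtColor(im,cv2.COLOR_BGR2GRAY)
# blocks: bright plates inside rack, and the base plates
def blobs(x0,y0,x1,y1,mask,z,mn=60):
    c,_=cv2.findContours(mask[y0:y1,x0:x1],cv2.RETR_EXTERNAL,cv2.CHAIN_APPROX_NONE)
    for k in c:
        if cv2.contourArea(k)<mn: continue
        b=cv2.boxPoints(cv2.minAreaRect(k))+[x0,y0]
        P=np.array([ray("top",p,z)[:2] for p in b]);e=P[1]-P[0];f=P[2]-P[1]
        print("z",z,"px",b.mean(0).round(1),"c",P.mean(0).round(4),"sz",np.linalg.norm(e).round(4),np.linalg.norm(f).round(4),"ang",np.degrees(np.arctan2(e[1],e[0])).round(1),np.degrees(np.arctan2(f[1],f[0])).round(1))
hsv=cv2.cvtColor(im,cv2.COLOR_BGR2HSV)
print(g[315,403],g[290,370],g[260,190],g[200,330],g[240,207])
blobs(362,285,440,345,(g>130).astype(np.uint8),.04)
bench=g[150:160,330:340].mean();print(bench)
blobs(345,270,455,360,((g<110)).astype(np.uint8),.01,500)
blobs(165,200,245,296,((g<115)).astype(np.uint8),.016,300)
blobs(170,290,215,320,((g<40)).astype(np.uint8),.05,30)
o=np.hstack([cv2.resize(im[195:325,165:250],None,fx=4.4,fy=4.4,interpolation=cv2.INTER_CUBIC),cv2.resize(im[260:370,345:455],(400,572),interpolation=cv2.INTER_CUBIC)])if 0 else None
a=cv2.resize(im[200:320,160:260],(400,480));b=cv2.resize(im[260:370,345:445],(400,480));cv2.imwrite("pics/z.png",np.hstack([a,b]))
E
```

```text
111 112 51 98 111
112.01
z 0.01 px [401.  315.5] c [ 0.4849 -0.2193] sz 0.1613 0.1159 ang -72.9 -165.0
z 0.016 px [204.5 247.5] c [0.6073 0.1593] sz 0.1536 0.1852 ang -88.6 -177.3
z 0.05 px [189.9 303.8] c [0.4966 0.1716] sz 0.0188 0.0275 ang -5.5 -98.2
```

View pics/z.png

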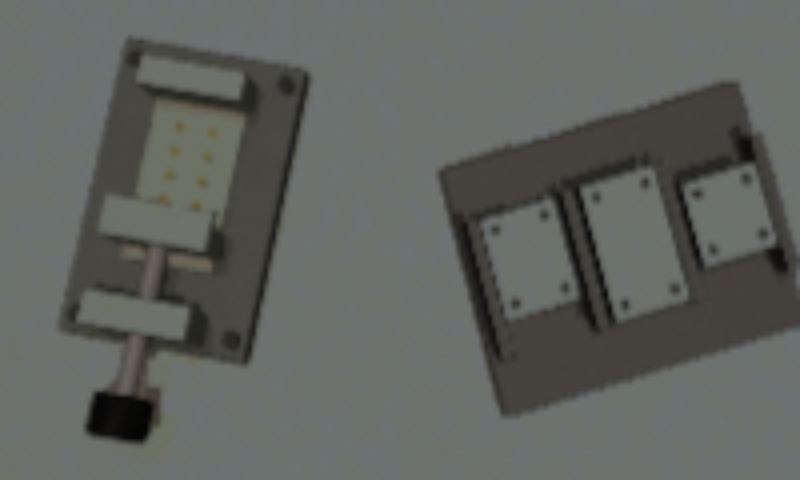

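The crop confirms that the middle block is longest. I picked the jig base corners, fixed stop, jaw, knob and plate corners from it.

Run:
```python
from h import *
def J(l,z):return np.array([ray("top",(160+x/4-.4,200+y/4-.4),z)[:2] for x,y in l])
def K(l,z):return np.array([ray("top",(345+(x-400)/4-.4,260+y/4.364-.4),z)[:2] for x,y in l])
def an(v):return np.degrees(np.arctan2(v[1],v[0])).round(1)
b=J([(128,38),(308,72),(247,362),(60,330)],.016);print("base",b.mean(0),an(b[0]-b[3]),an(b[1]-b[2]),an(b[0]-b[1]),np.linalg.norm(b[1]-b[0]),np.linalg.norm(b[1]-b[2]))
s=J([(142,55),(246,73),(243,100),(138,82)],.054);print("stop",s.mean(0),an(s[0]-s[1]))
f=J([(138,82),(243,100)],.054).mean(0);print("stopface?",f)
j=J([(104,195),(212,215)],.0575).mean(0);print("jaw lip front",j,"gap",np.linalg.norm(f-j))
k=J([(122,395),(120,440)],.056);print("knob",k,k.mean(0),"dist to stopface",np.linalg.norm(f-k.mean(0)))
p=K([(580,188),(655,168),(688,297),(618,322)],.04);print("conv",p.mean(0),an(p[0]-p[3]),an(p[1]-p[2]),np.linalg.norm(p[1]-p[0]),np.linalg.norm(p[1]-p[2]))
r=K([(440,172),(738,82),(815,322),(505,416)],.01);print("rack",r.mean(0),an(r[0]-r[3]),an(r[1]-r[2]),an(r[0]-r[1]))
T=pose();print(T.round(3))
```

```text
base [0.60236022 0.15595906] -9.0 -8.7 80.4 0.08936150223089401 0.1426479753199294
stop [0.65348603 0.14833237] 81.3
stopface? [0.64704263 0.14874962]
jaw lip front [0.59265567 0.15951359] gap 0.055441897833559996
knob [[0.50606958 0.17041896]
 [0.48602027 0.16995584]] [0.49604493 0.1701874 ] dist to stopface 0.15251191582508275
conv [ 0.48376855 -0.2178607 ] 17.1 15.1 0.03605064977648114 0.05545225855923114
rack [ 0.48310637 -0.21866142] 16.8 18.4 106.5
[[ 0.951  0.308 -0.     0.177]
 [ 0.308 -0.951  0.002 -0.547]
 [ 0.    -0.002 -1.     0.23 ]
 [ 0.     0.     0.     1.   ]]
```

```bash
cat >> h.py <<'E'
def go(x,y,z,yaw,T=None):
    "tool-frame deltas (mm, rad) to a tool-down pose with tool x at yaw deg (mod 180, nearest)"
    T=pose() if T is None else T
    cands=[]
    for a in (yaw,yaw+180):
        a=np.radians(a);c,s=np.cos(a),np.sin(a);D=np.array([[c,s,0],[s,-c,0],[0,0,-1]])
        cands.append(R.from_matrix(T[:3,:3].T@D).as_rotvec())
    r=min(cands,key=np.linalg.norm)
    print("d",(T[:3,:3].T@(np.array([x,y,z])-T[:3,3])*1000).round(1),r.round(3),"row-limits rot",(np.linalg.norm(r)/.187).round(1))
E
python3 -c "
from h import *
go(.53,.167,.2,-9)"
```

```text
d [ 555.5 -570.2   31.5] [-0.002  0.     0.47 ] row-limits rot 2.5
```

Emit:
carry_out(deltas="50 -51 0 0 0 0.1 0; 556 -570 31 0 0 0.47 0; 556 -570 31 0 0 0.47 0; 556 -570 31 0 0 0.47 0; 556 -570 31 0 0 0.47 0; 556 -570 31 0 0 0.47 0; 556 -570 31 0 0 0.47 0; 556 -570 31 0 0 0.47 0; 556 -570 31 0 0 0.47 0; 556 -570 31 0 0 0.47 0; 556 -570 31 0 0 0.47 0; 556 -570 31 0 0 0.47 0")

```text
time_s: 1.6
eef_pos: [0.5102, 0.1264, 0.202]
eef_rot: [0.0, 0.997, -0.078, 0.0]
wrist_force: [0.6, -1.1, 1.0]
opening: 0.996
grasp_force: 0.0
```

Emit:
carry_out(deltas="0 0 0 0 0 0 0")

```text
time_s: 1.72
eef_pos: [0.51, 0.1279, 0.2012]
eef_rot: [-0.0, 0.997, -0.076, -0.001]
wrist_force: [0.3, -0.5, -0.3]
opening: 1.006
grasp_force: 0.0
```

Run:
```python
from h import *
T=pose();im=vision.camera("wrist");cv2.imwrite("pics/w1.png",im);np.save("T1.npy",T)
for P in [(.497,.1725,.042),(.6174,.1534,.02)]: print(proj("wrist",P,T))
```

```text
[264.1506498  241.75077258]
[263.1289129   81.85124233]
```

View pics/w1.png

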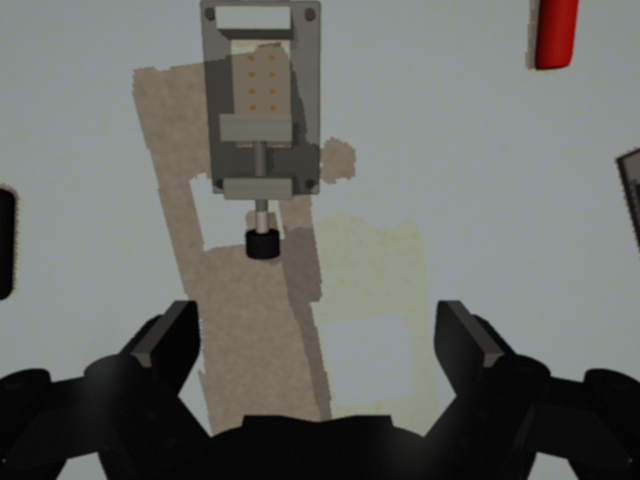

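The wrist view shows the knob head at about (262,244), the jig base edges from (201,0) to (212,193) and (321,0) to (319,193), and the front top edge of the stop along y≈29, from 217 to 291.

```bash
cat > m1.py <<'E'
from h import *
T=np.load("T1.npy")
def r(u,v,z): return ray("wrist",(u,v),z,T)[:2]
def an(v):return np.degrees(np.arctan2(v[1],v[0])).round(2)
l0,l1,r0,r1=r(212,193,.016),r(201,0,.016),r(319,193,.016),r(321,0,.016)
print("edges",an(l1-l0),an(r1-r0),"width",np.linalg.norm(l0-r0),np.linalg.norm(l1-r1),"back",an(l0-r0))
s=(r(217,29,.054)+r(291,29,.054))/2; print("stop face",s, an(r(217,29,.054)-r(291,29,.054)))
print("baseline mid",(l0+r0)/2,(l1+r1)/2)
g=(r(225,180,.06)+r(291,180,.06))/2;print("guide top",g)
k=r(262.5,244,.052);print("knob",k, "dir",an(s-k),np.linalg.norm(s-k),an(s-g))
print("floor mid",(r(232,100,.02)+r(291,100,.02))/2,np.linalg.norm(r(232,100,.02)-r(291,100,.02)))
print("silh",[r(u,244,.042) for u in(245.5,279.5)])
E
python3 m1.py
```

```text
edges -9.53 -9.15 width 0.08988539457764398 0.08894110237592497 back 81.36
stop face [0.64652428 0.14949882] 81.34
baseline mid [0.53184299 0.16817739] [0.67384537 0.14481726]
guide top [0.54802839 0.16498063]
knob [0.49806267 0.17228389] dir -8.73 0.15019989762667724 -8.93
floor mid [0.60459531 0.15712694] 0.04600322920069096
silh [array([0.49740002, 0.18763657]), array([0.49330542, 0.16068071])]
```

```bash
python3 -c "
from h import *
go(.4960,.1732,.021,-9)"
```

```text
d [-20.1 -44.7 180.3] [0.001 0.002 0.004] row-limits rot 0.0
```

Emit:
carry_out(deltas="-20 -45 40 0 0 0 0; -20 -45 90 0 0 0 0; -20 -45 140 0 0 0 0; -20 -45 165 0 0 0 0; -20 -45 180 0 0 0 0; -20 -45 180 0 0 0 0; -20 -45 180 0 0 0 0.6; -20 -45 180 0 0 0 1; -20 -45 180 0 0 0 1; -20 -45 180 0 0 0 1; -20 -45 180 0 0 0 1; -20 -45 180 0 0 0 1")

```text
time_s: 3.28
eef_pos: [0.4979, 0.1735, 0.0235]
eef_rot: [-0.001, 0.997, -0.079, 0.001]
wrist_force: [-1.4, 7.0, 5.2]
opening: 0.306
grasp_force: 58.6
```

```bash
python3 -c "
from h import *
o=sensors.get_obs();print(o['opening'],o['grasp_force'],o['wrist_force'],o['torque'])
go(.4764,.1763,.021,-9)"
```

```text
0.30572958494956215 58.62837553024292 [-1.40365094  7.00863847  5.20024168] [ 1.12739644  0.14399091 -0.03343978]
d [-21.7   0.6   2.5] [-0.003 -0.002 -0.   ] row-limits rot 0.0
```

Emit:
carry_out(deltas="-4 0 0 0 0 0 1; -8 0 0 0 0 0 1; -12 0 0 0 0 0 1; -15 0 0 0 0 0 1; -18 0 0 0 0 0 1; -20 0 0 0 0 0 1; -20 0 0 0 0 0 1; -20 0 0 0 0 0 1")

```text
time_s: 4.28
eef_pos: [0.4781, 0.1766, 0.0235]
eef_rot: [-0.001, 0.997, -0.079, 0.001]
wrist_force: [-1.5, 6.8, 5.9]
opening: 0.311
grasp_force: 59.6
```

Moved 20 mm with little force. Now I release, rise and move over to the rack.

Emit:
carry_out(deltas="0 0 0 0 0 0 0.5; 0 0 0 0 0 0 0; 0 0 0 0 0 0 0; 0 0 0 0 0 0 0; 0 0 -30 0 0 0 0; 0 0 -90 0 0 0 0; 0 0 -150 0 0 0 0; 0 0 -180 0 0 0 0; 0 0 -180 0 0 0 0")

```text
time_s: 5.4
eef_pos: [0.4792, 0.1751, 0.2054]
eef_rot: [-0.001, 0.997, -0.079, 0.003]
wrist_force: [-0.1, 0.9, -0.1]
opening: 0.999
grasp_force: 0.0
```

Run:
```python
from h import *
T=pose();im=vision.camera("wrist");cv2.imwrite("pics/w2.png",im)
g=cv2.cvtColor(im,cv2.COLOR_BGR2GRAY)
# knob head: dark blob near expected
for d in(0,-.02):
    c,s=np.cos(np.radians(-9)),np.sin(np.radians(-9)); P=(.4964+d*c,.1731+d*s,.052);print("pred",d,proj("wrist",P,T))
u,v=proj("wrist",(.487,.175,.052),T).astype(int)
m=np.zeros_like(g);m[v-70:v+70,u-45:u+45]=(g[v-70:v+70,u-45:u+45]<45)
n,l,st,ce=cv2.connectedComponentsWithStats(m)
for i in range(1,n):
    if st[i,4]>80:print(st[i],ce[i])
# converter lengthwise along yaw 16.5 -> grip by ends: tool y along 16.5 => yaw -73.5
go(.4838,-.2180,.20,-73.5)
```

```text
pred 0 [316.1206567  198.89898089]
pred -0.02 [316.11904871 224.47108608]
[299 208  33  30 882] [314.98185941 222.98639456]
d [ 67.5 387.1   3. ] [-0.002 -0.002  1.125] row-limits rot 6.0
```

The knob is out: it is at (315,223) against the predicted (316,224). Next is the rack.

Emit:
carry_out(deltas="10 60 0 0 0 0.15 0; 68 387 3 0 0 1.125 0; 68 387 3 0 0 1.125 0; 68 387 3 0 0 1.125 0; 68 387 3 0 0 1.125 0; 68 387 3 0 0 1.125 0; 68 387 3 0 0 1.125 0; 68 387 3 0 0 1.125 0; 68 387 3 0 0 1.125 0; 68 387 3 0 0 1.125 0; 68 387 3 0 0 1.125 0")

```text
time_s: 6.82
eef_pos: [0.4841, -0.2168, 0.1994]
eef_rot: [-0.0, 0.802, -0.597, 0.0]
wrist_force: [0.4, -0.4, 0.0]
opening: 1.001
grasp_force: 0.0
```

Run:
```python
from h import *
T=pose();im=vision.camera("wrist");cv2.imwrite("pics/w3.png",im);np.save("T3.npy",T)
print(T[:3,3],sensors.get_obs()["q"]);print(proj("wrist",(.4838,-.218,.04),T))
```

```text
[ 0.48407719 -0.21676108  0.19940503] [-6.45371909e-01  1.12676911e-01  1.75113207e+00  6.04446787e-05
  1.27749150e+00  2.20585182e+00]
[317.40934622 217.05279355]
```

View pics/w3.png

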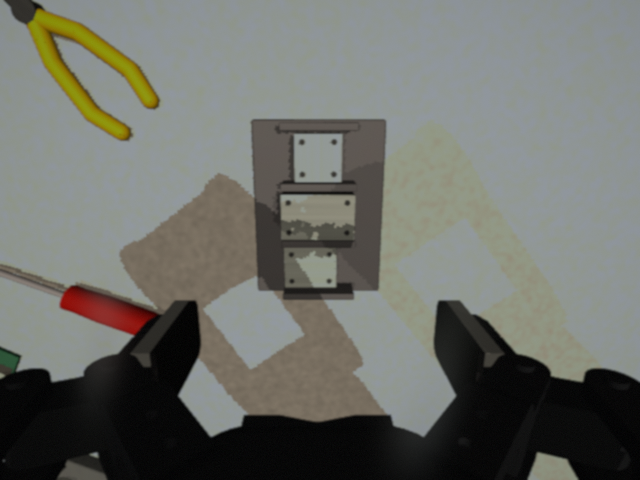

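The wanted converter is centred at (317,217), 75 px long and square to the tool. The other two blocks are 49 and 53 px long.

Run:
```python
from h import *
T=np.load("T3.npy");a=[ray("wrist",p,.04,T)[:2] for p in((280,194),(355,194),(355,241),(280,241))];c=np.mean(a,0);print(c,np.linalg.norm(a[0]-a[1]),np.linalg.norm(a[1]-a[2]),np.degrees(np.arctan2(*(a[1]-a[0])[::-1])))
go(c[0],c[1],.008,-73.3)
```

```text
[ 0.48353733 -0.21737884] 0.058084920417711586 0.03787057341864383 -163.3089130892331
d [  0.2   0.7 191.5] [-0.    -0.    -0.001] row-limits rot 0.0
```

Emit:
carry_out(deltas="0 0.7 50 0 0 0 0; 0 0.7 100 0 0 0 0; 0 0.7 150 0 0 0 0; 0 0.7 175 0 0 0 0; 0 0.7 185 0 0 0 0; 0 0.7 191 0 0 0 0; 0 0.7 191 0 0 0 0; 0 0.7 191 0 0 0 0")

```text
time_s: 7.88
eef_pos: [0.484, -0.2187, 0.0094]
eef_rot: [0.0, 0.801, -0.598, 0.001]
wrist_force: [0.2, -0.6, 0.3]
opening: 0.999
grasp_force: 0.0
```

Emit:
carry_out(deltas="0 0 0 0 0 0 0.25; 0 0 0 0 0 0 1; 0 0 0 0 0 0 1; 0 0 0 0 0 0 1; 0 0 0 0 0 0 1")

```text
time_s: 8.5
eef_pos: [0.4837, -0.2185, 0.0091]
eef_rot: [0.0, 0.801, -0.598, 0.001]
wrist_force: [0.0, 0.4, 5.5]
opening: 0.668
grasp_force: 64.9
```

Emit:
carry_out(deltas="0 0 -5 0 0 0 1; 0 0 -15 0 0 0 1; 0 0 -35 0 0 0 1; 0 0 -60 0 0 0 1; 0 0 -80 0 0 0 1; 0 0 -80 0 0 0 1")

```text
time_s: 9.25
eef_pos: [0.4843, -0.219, 0.0902]
eef_rot: [-0.0, 0.801, -0.598, 0.002]
wrist_force: [0.6, -0.4, -1.5]
opening: 0.665
grasp_force: 64.4
```

Run:
```python
from h import *
o=sensors.get_obs();print(o['opening'],o['grasp_force'],o['wrist_force'],o["q"].round(2) if hasattr(o["q"],"round") else o["q"])
go(.50,-.03,.09,-73.3)
```

```text
0.6653447888424872 64.42640393972397 [ 0.55473516 -0.36613307 -1.47864141] [-0.65  0.26  1.83  0.    1.05  2.2 ]
d [-176.7  -68.8   -0.2] [-0.002 -0.003 -0.003] row-limits rot 0.0
```

Emit:
carry_out(deltas="-20 -8 0 0 0 0 1; -60 -23 0 0 0 0 1; -105 -41 0 0 0 0 1; -145 -56 0 0 0 0 1; -170 -66 0 0 0 0 1; -177 -69 0 0 0 0 1; -177 -69 30 0 0 0 1; -177 -69 60 0 0 0 1; -177 -69 75 0 0 0 1; -177 -69 82 0 0 0 1; -177 -69 86 0 0 0 1; -177 -69 86 0 0 0 1")

```text
time_s: 10.75
eef_pos: [0.4994, -0.029, 0.0027]
eef_rot: [-0.0, 0.801, -0.598, 0.0]
wrist_force: [0.1, 0.2, -2.3]
opening: 0.668
grasp_force: 64.4
```

Emit:
carry_out(deltas="0 0 1 0 0 0 1; 0 0 2 0 0 0 1; 0 0 3 0 0 0 1; 0 0 3 0 0 0 1")

```text
time_s: 11.25
eef_pos: [0.4989, -0.0288, -0.0008]
eef_rot: [0.0, 0.801, -0.598, -0.0]
wrist_force: [0.9, -0.3, -2.5]
opening: 0.667
grasp_force: 64.4
```

Emit:
carry_out(deltas="0 0 0.6 0 0 0 1; 0 0 1.2 0 0 0 1; 0 0 1.2 0 0 0 1")

```text
time_s: 11.62
eef_pos: [0.499, -0.0288, -0.0009]
eef_rot: [0.0, 0.801, -0.598, -0.0]
wrist_force: [-5.5, 0.0, 11.3]
opening: 0.668
grasp_force: 66.1
```

Contact. I release, rise and look.

Emit:
carry_out(deltas="0 0 -0.5 0 0 0 0.4; 0 0 -0.5 0 0 0 0; 0 0 -0.5 0 0 0 0; 0 0 -0.5 0 0 0 0; 0 0 -20 0 0 0 0; 0 0 -60 0 0 0 0; 0 0 -120 0 0 0 0; 0 0 -160 0 0 0 0; 0 0 -160 0 0 0 0; 0 0 -160 0 0 0 0")

```text
time_s: 12.88
eef_pos: [0.4984, -0.0286, 0.1573]
eef_rot: [0.0, 0.801, -0.598, -0.001]
wrist_force: [0.9, -0.2, 0.1]
opening: 1.001
grasp_force: 0.0
```

Run:
```python
from h import *
T=pose();im=vision.camera("wrist");cv2.imwrite("pics/w4.png",im);np.save("T4.npy",T)
print(T[:3,3],sensors.get_obs()["q"],proj("wrist",(.499,-.029,.03),T))
```

```text
[ 0.49836089 -0.02862215  0.15729449] [-2.95642761e-01  9.53523396e-02  1.86414739e+00 -2.47697003e-06
  1.18465940e+00  2.55740693e+00] [315.71406009 227.49938162]
```

View pics/w4.png

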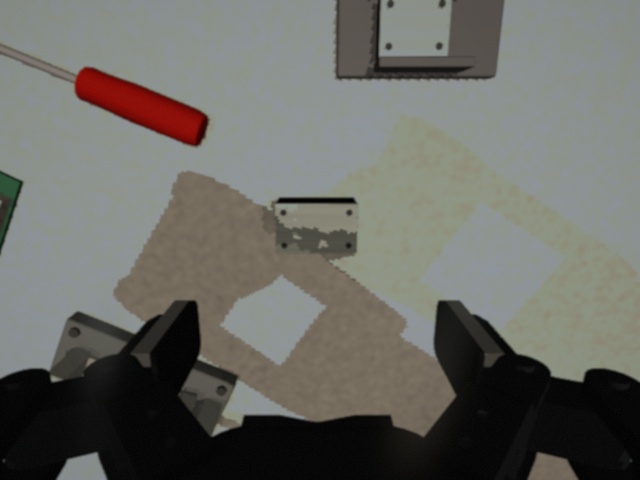

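The converter lies flat and square at (316,227), centre about (0.499,-0.029). Now I turn 90° for the long-side grip.

Run:
```python
from h import *
T=np.load("T4.npy");a=[ray("wrist",p,.03,T)[:2] for p in((276,202),(357,202),(357,253),(276,253))];c=np.mean(a,0);print(c,np.linalg.norm(a[0]-a[1]),np.linalg.norm(a[1]-a[2]),np.degrees(np.arctan2(*(a[0]-a[1])[::-1])))
go(c[0],c[1],.003,16.7)
```

```text
[ 0.49836595 -0.02883876] 0.05639322307387954 0.037273073969939674 16.555231861214597
d [  0.7  -0.7 153.6] [ 3.000e-03 -1.000e-03  1.568e+00] row-limits rot 8.4
```

Emit:
carry_out(deltas="0 0 10 0 0 -0.18 0; 0 0 20 0 0 -0.36 0; 0 0 30 0 0 -0.54 0; 0 0 40 0 0 -0.72 0; 0 0 50 0 0 -0.9 0; 0 0 60 0 0 -1.08 0; 0 0 70 0 0 -1.26 0; 0 0 80 0 0 -1.44 0; 0 0 90 0 0 -1.571 0; 0 0 90 0 0 -1.571 0; 0 0 90 0 0 -1.571 0")

```text
time_s: 14.3
eef_pos: [0.4984, -0.0287, 0.0674]
eef_rot: [-0.0, 0.99, 0.143, -0.001]
wrist_force: [-0.5, -0.1, 0.2]
opening: 1.002
grasp_force: 0.0
```

Run:
```python
from h import *
go(.4987,-.0288,.003,16.6)
```

```text
d [ 0.3  0.3 64.4] [-0.001  0.001 -0.003] row-limits rot 0.0
```

Emit:
carry_out(deltas="0.3 0 30 0 0 0 0; 0.3 0 50 0 0 0 0; 0.3 0 60 0 0 0 0; 0.3 0 64 0 0 0 0; 0.3 0 64 0 0 0 0; 0.3 0 64 0 0 0 0.3; 0.3 0 64 0 0 0 0.5; 0.3 0 64 0 0 0 1; 0.3 0 64 0 0 0 1; 0.3 0 64 0 0 0 1; 0.3 0 64 0 0 0 1; 0.3 0 64 0 0 0 1")

```text
time_s: 15.8
eef_pos: [0.4998, -0.0289, 0.0047]
eef_rot: [0.0, 0.99, 0.144, 0.0]
wrist_force: [-0.6, -0.5, 5.5]
opening: 0.41
grasp_force: 61.3
```

Emit:
carry_out(deltas="0 0 -5 0 0 0 1; 0 0 -20 0 0 0 1; 0 0 -50 0 0 0 1; 0 0 -85 0 0 0 1; 0 0 -110 0 0 0 1; 0 0 -117 0 0 0 1; 0 0 -117 0 0 0 1")

```text
time_s: 16.68
eef_pos: [0.4991, -0.0287, 0.1212]
eef_rot: [0.0, 0.99, 0.144, 0.0]
wrist_force: [0.3, -0.6, -2.6]
opening: 0.411
grasp_force: 60.5
```

Run:
```python
from h import *
c,s=np.cos(np.radians(-9)),np.sin(np.radians(-9))
T=pose();print(T[:3,3])
go(.6169-.006*c,.1540-.006*s,.12,-9)
```

```text
[ 0.49913383 -0.02867736  0.12122347]
d [ 159.5 -144.2    1.2] [ 0.    -0.     0.446] row-limits rot 2.4
```

Emit:
carry_out(deltas="15 -14 1 0 0 0.08 1; 45 -40 1 0 0 0.2 1; 80 -72 1 0 0 0.32 1; 115 -104 1 0 0 0.42 1; 140 -127 1 0 0 0.446 1; 155 -140 1 0 0 0.446 1; 159.5 -144 1 0 0 0.446 1; 159.5 -144 1 0 0 0.446 1; 159.5 -144 1 0 0 0.446 1")

```text
time_s: 17.8
eef_pos: [0.6105, 0.1539, 0.1196]
eef_rot: [0.0, 0.997, -0.079, -0.001]
wrist_force: [-1.2, -0.7, -1.9]
opening: 0.41
grasp_force: 60.4
```

Run:
```python
from h import *
T=pose();im=vision.camera("wrist");cv2.imwrite("pics/w5.png",im);np.save("T5.npy",T)
c,s=np.cos(np.radians(-9)),np.sin(np.radians(-9))
def J(x,y,z): return proj("wrist",(.6169+x*c-y*s,.1540+x*s+y*c,z),T).round(1)
print(T[:3,3]);print("stop top edge",J(.03,.025,.054),J(.03,-.025,.054),"base far",J(.06,.045,.016),J(.06,-.045,.016),"slab",J(.02,.022,.02),J(.02,-.022,.02))
```

```text
[0.61050352 0.1538931  0.11955235]
stop top edge [267.5 190.2] [361.3 190.2] base far [240.3 131.3] [389.  131.3] slab [279.4 197.9] [350.  197.9]
```

View pics/w5.png

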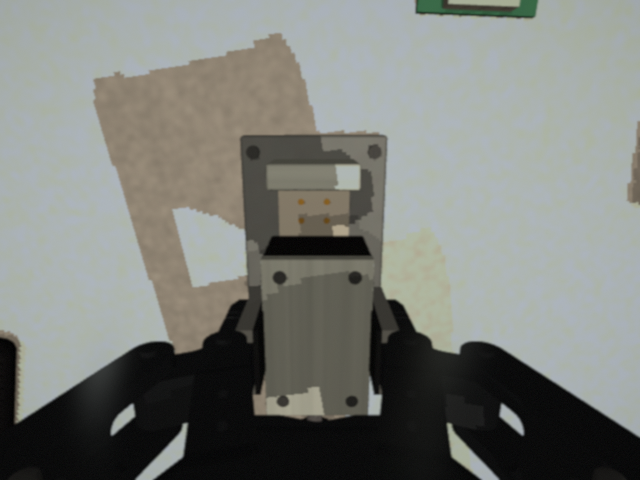

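The jig matches the prediction within 1 px (stop edge from (267,190) to (360,190)). The converter is straight, with its front edge at (262..373,258). I compute the final shift.

Run:
```python
from h import *
T=np.load("T5.npy")
for uv in((262,258),(373,258)):
    p=np.append(ray("wrist",uv,T[2,3]+.0253,T),1); print("tool",(np.linalg.inv(T)@p*1000)[:3].round(1))
go(.6109,.1549,.027,-9)
```

```text
tool [ 28.6 -17.2 -25.3]
tool [ 28.6  17.9 -25.3]
d [ 0.1 -1.1 92.8] [ 0.     0.001 -0.001] row-limits rot 0.0
```

Emit:
carry_out(deltas="0 -1 25 0 0 0 1; 0 -1 55 0 0 0 1; 0 -1 75 0 0 0 1; 0 -1 84 0 0 0 1; 0 -1 89 0 0 0 1; 0 -1 91 0 0 0 1; 0 -1 92 0 0 0 1; 0 -1 92 0 0 0 1")

```text
time_s: 18.85
eef_pos: [0.6117, 0.1558, 0.0286]
eef_rot: [-0.0, 0.997, -0.078, 0.0]
wrist_force: [-0.2, -0.9, -1.9]
opening: 0.408
grasp_force: 60.5
```

Emit:
carry_out(deltas="0 0.5 1 0 0 0 1; 0 0.5 2 0 0 0 1; 0 0.5 2.6 0 0 0 1; 0 0.5 3.2 0 0 0 1; 0 0.5 3.2 0 0 0 1")

```text
time_s: 19.48
eef_pos: [0.6112, 0.1553, 0.0248]
eef_rot: [0.0, 0.997, -0.078, -0.0]
wrist_force: [-0.1, -0.3, -2.3]
opening: 0.411
grasp_force: 60.5
```

Emit:
carry_out(deltas="0 0.3 0.5 0 0 0 1; 0 0.3 1 0 0 0 1; 0 0.3 1 0 0 0 1")

```text
time_s: 19.85
eef_pos: [0.6112, 0.1552, 0.0247]
eef_rot: [-0.0, 0.997, -0.078, 0.0]
wrist_force: [-3.4, -0.3, 4.7]
opening: 0.413
grasp_force: 61.5
```

Seated, by the contact force. I release and rise.

Emit:
carry_out(deltas="0 0 -0.2 0 0 0 0.45; 0 0 -0.2 0 0 0 0.2; 0 0 -0.2 0 0 0 0; 0 0 -0.2 0 0 0 0; 0 0 -15 0 0 0 0; 0 0 -50 0 0 0 0; 0 0 -100 0 0 0 0; 0 0 -140 0 0 0 0; -50 0 -150 0 0 0 0; -80 0 -150 0 0 0 0; -80 0 -150 0 0 0 0")

```text
time_s: 21.22
eef_pos: [0.5308, 0.1681, 0.1752]
eef_rot: [-0.0, 0.997, -0.078, 0.0]
wrist_force: [-0.1, -0.3, 0.5]
opening: 1.001
grasp_force: 0.0
```

Run:
```python
from h import *
T=pose();im=vision.camera("wrist");cv2.imwrite("pics/w6.png",im);np.save("T6.npy",T)
print(T[:3,3])
c,s=np.cos(np.radians(-9)),np.sin(np.radians(-9))
def J(x,y,z): return proj("wrist",(.6169+x*c-y*s,.1540+x*s+y*c,z),T).round(1)
print("conv top expected",J(.023,.018,.05),J(.023,-.018,.05),J(-.035,.018,.05),J(-.035,-.018,.05),"knob",J(-.142,0,.042))
```

```text
[0.53078553 0.16806038 0.17519051]
conv top expected [289.  59.] [346.3  59.1] [290.5 153.2] [344.4 153.3] knob [317.1 296.2]
```

View pics/w6.png

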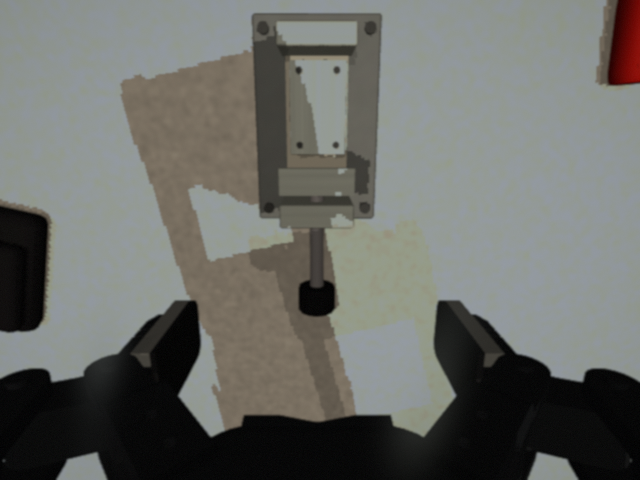

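The converter lies flat and centred at x 289–348, y 57–156, close to the prediction. The knob is still out at (317,297). Now I push it home.

Run:
```python
from h import *
go(.4773,.1763,.0225,-9)
```

```text
d [-55.9   0.2 152.6] [-0.    -0.002  0.001] row-limits rot 0.0
```

Emit:
carry_out(deltas="-40 0 20 0 0 0 0; -56 0 60 0 0 0 0; -56 0 110 0 0 0 0; -56 0 140 0 0 0 0; -56 0 152 0 0 0 0; -56 0 152 0 0 0 0; -56 0 152 0 0 0 0.5; -56 0 152 0 0 0 1; -56 0 152 0 0 0 1; -56 0 152 0 0 0 1; -56 0 152 0 0 0 1; -56 0 152 0 0 0 1")

```text
time_s: 22.78
eef_pos: [0.4775, 0.1768, 0.0229]
eef_rot: [-0.001, 0.997, -0.079, 0.001]
wrist_force: [-1.5, 1.8, 4.7]
opening: 0.305
grasp_force: 58.5
```

Emit:
carry_out(deltas="3 0 0 0 0 0 1; 6 0 0 0 0 0 1; 9 0 0 0 0 0 1; 12 0 0 0 0 0 1; 15 0 0 0 0 0 1; 18 0 0 0 0 0 1; 20 0 0 0 0 0 1; 20.5 0 0 0 0 0 1; 20.5 0 0 0 0 0 1; 20.5 0 0 0 0 0 1")

```text
time_s: 24.02
eef_pos: [0.4972, 0.1737, 0.0228]
eef_rot: [-0.0, 0.997, -0.079, 0.0]
wrist_force: [-3.2, 4.3, 10.7]
opening: 0.309
grasp_force: 59.2
```

Emit:
carry_out(deltas="0 0 0 0 0 0 0.5; 0 0 0 0 0 0 0; 0 0 0 0 0 0 0; 0 0 0 0 0 0 0; 0 0 -30 0 0 0 0; 0 0 -80 0 0 0 0; 0 0 -130 0 0 0 0; 0 0 -160 0 0 0 0; 0 0 -160 0 0 0 0")

```text
time_s: 25.15
eef_pos: [0.499, 0.1732, 0.1848]
eef_rot: [-0.001, 0.997, -0.079, 0.003]
wrist_force: [-0.1, -0.3, -0.7]
opening: 1.0
grasp_force: 0.0
```

Run:
```python
from h import *
T=pose();im=vision.camera("wrist");cv2.imwrite("pics/w7.png",im)
c,s=np.cos(np.radians(-9)),np.sin(np.radians(-9))
def J(x,y,z): return proj("wrist",(.6169+x*c-y*s,.1540+x*s+y*c,z),T).round(1)
print("knob home",J(-.122,0,.052),"out",J(-.142,0,.052),"front conv",J(.03,.018,.05),J(.03,-.018,.05),"lip",J(-.024,.025,.0575),J(-.024,-.025,.0575))
```

```text
knob home [317.7 230.8] out [317.7 257. ] front conv [289.3  -4.7] [346.6  -4.7] lip [279.2  85.7] [356.6  85.7]
```

View pics/w7.png

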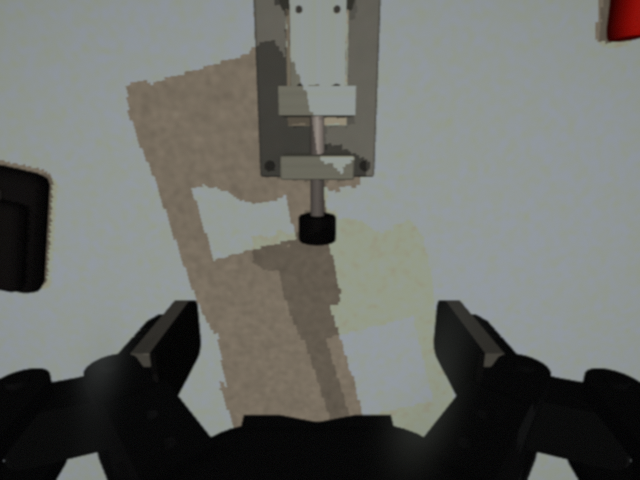

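The knob is home at (317,229), and the lip edge at y≈86 lies over the converter, which is still centred at x 289–348. I hand in.

```bash
python3 -c "
from bench import ctrl
print(ctrl.hand_in())"
```

```text
the job is handed in; nothing more can be done
None
```

The longest converter lies flat and centred in the nest, the clamp is closed over it with the knob fully home, and the job was handed in at about 25 s; no verdict came back.

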